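# Push the tube rack home in the rack reader

### The job

Push the rack of blue-capped tubes across the bench until it sits squarely in the corner of the rack reader, flush against both the reader's long face and its steel side stop. Slide it flat on the bench by its frame only: do not pick it up or tip it, do not touch the tube caps, and leave the bottle, jar and tip box where they stand. Take the hand away when it is home.

Things in the scene. Friction and masses are not known exactly. Their poses are not given: they have to be found in the camera images.
- rack: Aluminium tube rack, a closed block 86 mm (own x) by 128 mm (own y), 45 mm high, loose on the bench, 0.25 to 0.5 kg, too wide for the fingers. Origin at the centre of its underside, z up. At the start its axes are within 0.35 rad of the reader's, and it lies 5 to 11 cm short of the reader's long face and 5 to 11 cm short of the side stop (right of it, seen from the robot).
- tubes: The 40 blue tube caps (5 by 8) fixed in the rack: a block 63 mm (x) by 102 mm (y), from 45 to 55 mm above the bench, centred on the rack, so the frame's rim is bare for 11 to 13 mm round it. Origin at the centre of its underside, 45 mm above the rack's origin, same axes. Not to be touched.
- reader: Reader fixed to the bench: grey housing, black top, 38 mm high and steel side stop 28 mm high, 12 mm thick, an L open to the robot and its right. Origin at bench height in the inner corner. Long face: plane x = 0 of this frame, y -185 to 15 mm, facing -x (the robot); housing reaches 90 mm behind. Stop's inner face: plane y = 0, x -72 to 0 mm, facing -y. No base plate: the rack slides on the bench.
- home (a point): Point on the bench in front of the reader where the rack's origin lies when it is home: x = -43 mm, y = -64 mm in the reader's frame. Its axes are the reader's, and a rack that is home has its own axes parallel to them.
- bottle: White reagent bottle with red cap, 60 mm across, 150 mm high, loose, standing to the left of the side stop or beyond the right end of the reader. Origin at the centre of its underside. Leave alone.
- jar: Glass jar with white lid, 68 mm across, 90 mm high, loose, in the other of these two places. Origin at the centre of its underside. Leave alone.
- tipbox: Blue box of pipette tips, 85 mm (x) by 120 mm (y) by 52 mm high, loose, at the left, nearer to the robot. Origin at the centre of its underside. Leave alone.
Not all that is in view belongs to the job. Leave any green or purple look-alike of the rack alone.

How it is judged (in metres and radians):
At the end, for the whole second after the job is handed in: The rack stands flat on the bench at rest, within 4 mm of touching both the reader's long face and the side stop, square to the reader within 0.05 rad (3 degrees); bottle, jar and tip box within 20 mm of where they were (x of rack in the frame of reader between -0.047 and -0.038 m and y of rack in the frame of reader between -0.068 and -0.059 m and angle between the x axis of rack and the x axis of reader, either way round below 0.05 rad and height (world z) of rack below 0.004 m and angle between rack's own z axis and vertical below 0.04 rad and linear speed of rack below 0.01 m/s and distance of each of bottle, jar, tipbox from where it was at the start of the episode below 0.02 m).
It fails at once if the rack is lifted (8 mm) or tipped (0.12 rad) (height (world z) of rack above 0.008 m or angle between rack's own z axis and vertical above 0.12 rad).
It fails at once if the tube caps are touched (contact force between any of the fingers, the arm and tubes above 1 N).
It fails at once if bottle, jar or tip box is shoved over 20 mm or knocked over (distance of any of bottle, jar, tipbox from where it was at the start of the episode above 0.02 m or angle between any of bottle, jar, tipbox's own z axis and vertical above 0.3 rad).
It also fails if it takes over 45 s, if anything falls off the work surface, if the arm or the gripper's body presses on something with over 40 N, if the wrist force passes 120 N, or if a joint passes its speed limit or range.

### The arm

A 6-joint arm with a two-finger parallel gripper is mounted at the origin on the work surface. World frame = base frame: x ahead of the robot, y to its left, z up, the work surface at z = 0. Lengths are in mm, angles in degrees, forces in N, time in s.
With the tool pointing down it reaches from about 350 to 850 mm from the base axis. Payload 8.1 kg.
Tool frame: the origin (TCP) lies midway between the tips of the shut fingers; the grasp point (between the pads) lies 19 mm behind it; z points along the fingers, y is the line along which they close (so a half turn about z gives the same grasp; the last joint's range is limited). The gripper opens to 85 mm and grips with 20 to 120 N. Pads are 22 mm wide; open, the fingers measure 114 mm over their backs; the gripper's body (76 mm by 85 mm) begins 54 mm behind the grasp point. The pads swing forward as they close: fully open they stand 13 mm farther back than shut.
Start: joints at [-69.752, 7.471, 85.268, -0, 87.261, -4.893], TCP at [254.932, -543.153, 231.292] pointing down, gripper open.
Joint ranges: [-169.43, 169.43], [-51.17, 129.36], [1.28, 143.12], [-76.62, 256.62], [0, 156.53], [-152.29, 152.29]. Speed limits (degrees/s): [136.94, 136.94, 159.86, 180, 180, 180].

### API

Orientations are given as [roll, pitch, yaw] about the fixed x, y, z axes, in that order (R = Rz(yaw) Ry(pitch) Rx(roll)).
In Python, from bench import r gives the robot as it stands. The module is installed in compiled form; this text tells all that it offers.
- The arm moves only by the tool jog_arm, never from a script. Its argument "rows" is a list of rows, each a list of 2 entries, a list of its own where there are three numbers: the shift along the tool's x, y, z in mm, then the turn, a rotation vector about the tool's x, y, z in rad. A call has 1 to 10 rows; each row is the pose to reach, as a shift and turn from the pose commanded when the call began, along the tool's axes at that moment; what a row does not reach only later rows make up. A row lasts 1/10 s, in which the tool goes at most 50 mm and 8.59 degrees, less where a joint would pass 70% of its speed; a pose out of reach is approached as far as the arm can. A call with a gripper value outside its range is refused whole. "grip" is the finger opening in mm, from 0 to 85.4, set as the call begins (left out, the last holds). The fingers move at their own pace and stop on an object; "force" is the grip in N (left out, the last holds). Time passes only in rows, so rows that repeat a pose let the fingers close. It gives the time, the measured TCP pose, the force, the opening and the grip force at its end, in the units of the state.
- r.sense(): the state, without advancing time (a new reading comes with each control period).
- r.snapshot(name): name is "side" or "top" or "wrist"; returns (picture, depth): 400x640x3 uint8, blue, green, red; 400x640 float32, mm along the optical axis (not along the pixel's ray), 0 where there is no reading.
- r.camera_params(name): a dict with "fx", "fy", "cx", "cy" (pixels), "dist_coeffs" ([k1, k2, p1, p2, k3] as OpenCV has them; the pictures are not rectified), "pose" (4x4, takes a point from camera to world coordinates); the wrist camera has in their place "tool_from_camera" (4x4, takes a point from camera to tool coordinates, whose origin is the TCP and whose axes are the flange's). Camera axes: x right, y down, z forward; pixel columns grow to the right and rows downward; lengths in mm; the calibration is good to about 2 mm. A picture is of the moment at which its call begins: read the wrist's pose just before it. camera_params takes no time and is no camera call.
- r.hand_in(): hands the job in; it is judged then, once.
The state is a dict: "time": time; "joint_pos": joint angles; "qd": joint speeds; "joint_efforts": joint torques, N m; "tool_pos": TCP position; "tcp_rot": TCP orientation; "ft_force": force on the tool from outside, world axes, zero at the start; "wrist_torque": the same for the moment, N m; "finger_gap": finger opening in mm; "grip_force": force on a finger pad.
Only numpy, scipy, OpenCV 4.12 (cv2) and the standard library are available. Lean on these libraries where they do the work, as an engineer would, in place of code of your own. Each camera call takes 0.05 s, during which the arm holds its last target. There are 200 camera calls.

## Working session

There is one attempt and no reset: what is moved stays moved. The work goes in short steps, Python scripts to look and compute and a tool call to move; the robot and the scene stay as the last step left them, time stands still between calls to the robot, and variables do not carry over. Pictures are saved under pics/ and viewed, at most 10 in all, crops included, and the job is handed in when it is done.

Besides the shell and the picture viewer there is one more tool, called as a command line: name --argument value ..., lists and objects as JSON in quotes. jog_arm: Moves the arm, as the interface text tells. Its arguments: {"type":"object","properties":{"rows":{"type":"array"},"grip":{"type":"number"},"force":{"type":"number"}},"required":["rows"]}

```bash
mkdir -p pics && python3 - <<'E'
from bench import r
import cv2,numpy as np
s=r.sense();print(s['time'],s['tool_pos'],s['tcp_rot'],s['ft_force'])
for n in("top","side"):
    p,d=r.snapshot(n);cv2.imwrite(f"pics/{n}0.png",p);np.save(f"{n}0.npy",d);c=r.camera_params(n);print(n,{k:np.round(v,3).tolist() for k,v in c.items()})
print(r.camera_params("wrist"))
E
```

```text
0.0 [ 254.71526717 -542.63136994  230.23180224] [-1.79892719e+02 -9.62512835e-03  2.51391932e+01] [-1.03839611 -0.52185478 -0.17542922]
top {'fx': 414.971, 'fy': 414.971, 'cx': 317.359, 'cy': 199.283, 'dist_coeffs': [0.038, 0.0, 0.0, 0.0, 0.0], 'pose': [[0.011, -0.991, 0.136, 415.634], [-1.0, -0.007, 0.026, -12.478], [-0.025, -0.136, -0.99, 973.18], [0.0, 0.0, 0.0, 1.0]]}
side {'fx': 365.726, 'fy': 365.726, 'cx': 315.317, 'cy': 201.799, 'dist_coeffs': [-0.069, 0.0, 0.0, 0.0, 0.0], 'pose': [[-0.94, -0.272, 0.204, 396.831], [-0.34, 0.721, -0.604, 559.816], [0.017, -0.637, -0.771, 744.586], [0.0, 0.0, 0.0, 1.0]]}
{'fx': 350.13418363845506, 'fy': 350.13418363845506, 'cx': 321.5669669703941, 'cy': 198.76242650569503, 'dist_coeffs': array([-0.04326361,  0.        ,  0.        ,  0.        ,  0.        ]), 'tool_from_camera': array([[-2.96661694e-04, -9.51128862e-01, -3.08794104e-01,
         7.97044895e+01],
       [ 9.99999922e-01, -2.01513783e-04, -3.40019754e-04,
         1.22396264e-02],
       [ 2.61176333e-04, -3.08794181e-01,  9.51128848e-01,
        -1.42286057e+02],
       [ 0.00000000e+00,  0.00000000e+00,  0.00000000e+00,
         1.00000000e+00]])}
```

View pics/top0.png

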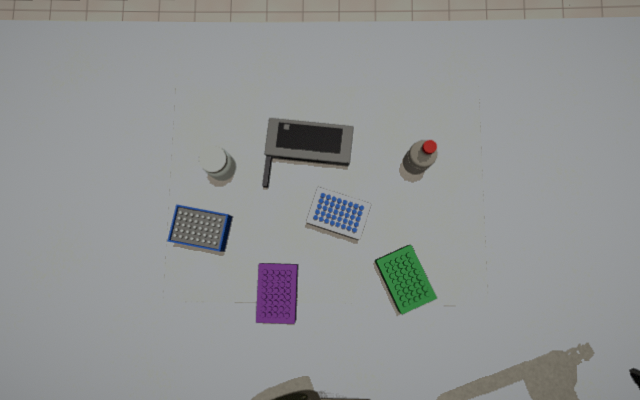

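View pics/side0.png

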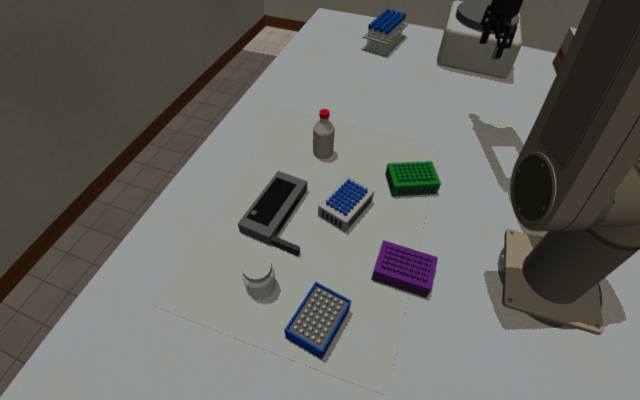

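The top view shows:
- **Blue-capped white rack:** about (338,213).
- **Reader:** (310,142), with its dark stop at (267,172).
- **Jar:** (216,162).
- **Bottle:** (422,155).
- **Tip box:** (200,228).
- **Look-alikes:** purple at (277,294) and green at (405,280).

The side view also shows another blue-topped rack far off at (385,30). The rack meant is the aluminium one at (338,213) in the top view, (347,203) in the side view. It is the only blue-capped one lying 5–11 cm short of the reader and stop.

```bash
cat > h.py <<'E'
from bench import r
import cv2,numpy as np
def rays(n,uv,tool=None):
    c=r.camera_params(n);K=np.array([[c['fx'],0,c['cx']],[0,c['fy'],c['cy']],[0,0,1]])
    q=cv2.undistortPoints(np.float64(uv).reshape(-1,1,2),K,np.array(c['dist_coeffs'])).reshape(-1,2)
    T=np.array(c['pose']) if tool is None else tool@np.array(c['tool_from_camera'])
    return T[:3,3],np.c_[q,np.ones(len(q))]@T[:3,:3].T
def plane(n,uv,z,tool=None):
    o,d=rays(n,uv,tool);return o+d*((z-o[2])/d[:,2])[:,None]
def cloud(n,dep,tool=None):
    v,u=np.mgrid[:400,:640];o,d=rays(n,np.c_[u.ravel(),v.ravel()],tool)
    return (o+d*dep.reshape(-1,1)).reshape(400,640,3)
def meet(ua,ub):
    o1,d1=rays("top",[ua]);o2,d2=rays("side",[ub]);d1=d1[0];d2=d2[0]
    t=np.linalg.lstsq(np.c_[d1,-d2],o2-o1,rcond=None)[0]
    a=o1+t[0]*d1;b=o2+t[1]*d2;return (a+b)/2,np.linalg.norm(a-b)
def toolT(s):
    from scipy.spatial.transform import Rotation as R
    T=np.eye(4);T[:3,:3]=R.from_euler('xyz',s['tcp_rot'],degrees=True).as_matrix();T[:3,3]=s['tool_pos'];return T
def blue(p,box):
    h=cv2.cvtColor(p,cv2.COLOR_BGR2HSV);m=cv2.inRange(h,(100,120,60),(125,255,255));k=np.zeros_like(m);x0,y0,x1,y1=box;k[y0:y1,x0:x1]=m[y0:y1,x0:x1];return k
E
python3 - <<'E'
from h import *
P={};
for n,b in(("top",(295,175,385,250)),("side",(315,170,385,235))):
    p=cv2.imread(f"pics/{n}0.png");m=blue(p,b);ys,xs=np.nonzero(m);uv=np.c_[xs,ys].astype(np.float32)
    P[n]=uv
    rc=cv2.minAreaRect(uv);print(n,len(uv),uv.mean(0),rc)
    q=plane(n,uv,53).astype(np.float32)[:,:2];rc=cv2.minAreaRect(q);print(' plane53',q.mean(0),rc)
print('two-view',meet(P['top'].mean(0),P['side'].mean(0)))
d=np.load("top0.npy");c=cloud("top",d)
for nm,(u,v) in dict(bench=(300,260),readtop=(310,140),stop=(267,175),rim=(343,188),tip=(200,228),jar=(213,156)).items(): print(nm,c[v,u].round(1))
for nm,lo,hi,bx in(("reader",33,43,(255,110,365,175)),("stop",22,33,(255,155,275,195)),("rackfull",38,70,(295,175,385,250)),("tip",40,65,(160,195,240,260)),("jar",60,110,(190,135,245,190)),("bottle",60,180,(390,130,445,180))):
    x0,y0,x1,y1=bx;q=c[y0:y1,x0:x1].reshape(-1,3);q=q[(q[:,2]>lo)&(q[:,2]<hi)].astype(np.float32);print(nm,len(q),np.median(q[:,2]),q[:,:2].mean(0),cv2.minAreaRect(q[:,:2].copy()))
p=cv2.imread("pics/top0.png")[105:265,240:390]
cv2.imwrite("pics/crop1.png",cv2.resize(cv2.convertScaleAbs(p,alpha=1.2),None,fx=3.7,fy=3.7,interpolation=cv2.INTER_CUBIC))
E
```

```text
top 525 [338.12762 211.84763] ((338.2138671875, 212.11351013183594), (44.74419021606445, 27.201696395874023), 17.650123596191406)Traceback (most recent call last):
  File "<stdin>", line 7, in <module>
cv2.error: OpenCV(4.12.0) /io/opencv/modules/imgproc/src/convhull.cpp:143: error: (-215:Assertion failed) total >= 0 && (depth == CV_32F || depth == CV_32S) in function 'convexHull'
```

```bash
python3 - <<'E'
from h import *
P={};
mr=lambda q:cv2.minAreaRect(np.ascontiguousarray(q[:,:2],dtype=np.float32))
for n,b in(("top",(295,175,385,250)),("side",(315,170,385,235))):
    p=cv2.imread(f"pics/{n}0.png");m=blue(p,b);ys,xs=np.nonzero(m);uv=np.c_[xs,ys].astype(np.float32)
    P[n]=uv
    q=plane(n,uv,53);print(n,' plane53',q.mean(0),mr(q))
print('two-view',meet(P['top'].mean(0),P['side'].mean(0)))
d=np.load("top0.npy");c=cloud("top",d)
for nm,(u,v) in dict(bench=(300,260),readtop=(310,140),stop=(267,175),rim=(343,188),tip=(200,228),jar=(213,156)).items(): print(nm,c[v,u].round(1))
for nm,lo,hi,bx in(("reader",33,43,(255,110,365,175)),("stop",22,33,(255,155,275,195)),("rackfull",38,70,(295,175,385,250)),("tip",40,65,(160,195,240,260)),("jar",60,110,(190,135,245,190)),("bottle",60,180,(390,130,445,180))):
    x0,y0,x1,y1=bx;q=c[y0:y1,x0:x1].reshape(-1,3);q=q[(q[:,2]>lo)&(q[:,2]<hi)];print(nm,len(q),np.median(q[:,2]),q[:,:2].mean(0),mr(q))
p=cv2.imread("pics/top0.png")[105:265,240:390]
cv2.imwrite("pics/crop1.png",cv2.resize(cv2.convertScaleAbs(p,alpha=1.2),None,fx=3.7,fy=3.7,interpolation=cv2.INTER_CUBIC))
E
```

```text
top  plane53 [513.99253841 -34.65045044  53.        ] ((513.5546264648438, -34.75910568237305), (99.43014526367188, 60.874855041503906), 72.3123779296875)
side  plane53 [513.94456747 -26.1678456   53.        ] ((513.3532104492188, -27.224220275878906), (100.93859100341797, 61.18962478637695), 71.90821838378906)
two-view (array([515.45966482, -34.94189493,  42.05309956]), np.float64(0.7228182715178574))
bench [406.5  52.3  -3.9]
readtop [682.3  30.8  39.1]
stop [601.4 130.2  27.8]
rim [576.7 -47.3  -1.1]
tip [475.3 272.3  53.8]
jar [630.6 240.2  90.4]
reader 3184 38.463350612998795 [681.39828152  33.20037022] ((682.6261596679688, 33.998565673828125), (199.56454467773438, 90.61744689941406), 84.36441040039062)
stop 172 27.440785041520485 [612.33920605 131.86185471] ((611.5575561523438, 129.4525146484375), (21.283554077148438, 72.72944641113281), 83.80436706542969)
rackfull 2161 46.09348087588319 [512.28869878 -35.20614474] ((513.2498168945312, -35.12738800048828), (128.05067443847656, 86.12857818603516), 72.53746795654297)
tip 1871 43.41341060025047 [476.80145699 280.13418135] ((477.12872314453125, 279.4022216796875), (123.19084930419922, 84.86892700195312), 79.59635925292969)
jar 747 89.02934771835737 [621.876625   238.05812301] ((622.4376831054688, 240.2698974609375), (62.047447204589844, 62.08002471923828), 3.393695831298828)
bottle 718 105.39065557965097 [ 630.58583274 -209.38596256] ((635.314208984375, -214.1707305908203), (59.50428009033203, 53.83090591430664), 52.758880615234375)
```

View pics/crop1.png

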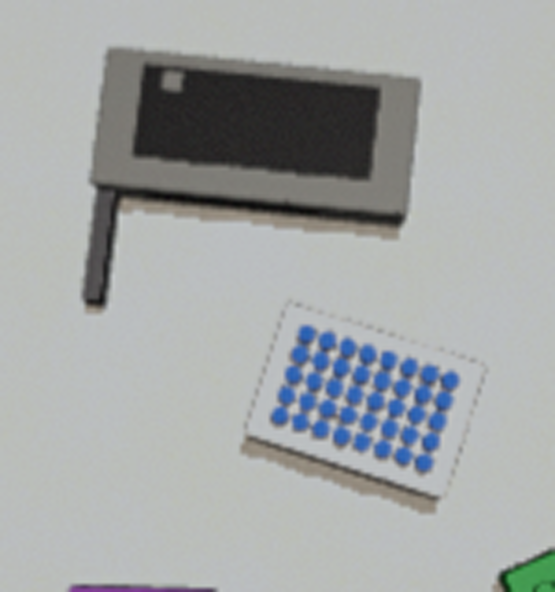

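The enlarged crop confirms the white frame with 40 blue caps (crop about (365,400)) below the L-shaped reader and stop, so this is the right rack. Depth sizes match the text: 128x86 for the rack and 200x91 for the reader.

Estimates:

| Item | World position (mm) | Yaw |
|---|---|---|
| Reader corner | (646,123) | -5.6° |
| Rack | (513,-35) | -17.5° |
| Home | (597,63.5) | – |

I'll go behind the rack's near face and push with both fingers spread.

jog_arm --rows '[[[398,-397,71],[0,0,0.744]],[[398,-397,71],[0,0,0.744]],[[398,-397,71],[0,0,0.744]],[[398,-397,71],[0,0,0.744]],[[398,-397,71],[0,0,0.744]],[[398,-397,71],[0,0,0.744]],[[398,-397,71],[0,0,0.744]],[[398,-397,71],[0,0,0.744]],[[398,-397,71],[0,0,0.744]],[[398,-397,71],[0,0,0.744]]]' --grip 70

```text
time: 1.1
tool_pos: [421.8, -81.5, 169.2]
tcp_rot: [180.0, -0.0, -17.5]
ft_force: [1.3, 0.0, 0.4]
finger_gap: 70.0
grip_force: 0.0
```

jog_arm --rows '[[[3,-72,9],[0,0,0]],[[3,-72,9],[0,0,0]],[[3,-72,9],[0,0,0]],[[3,-72,9],[0,0,0]],[[3,-72,9],[0,0,0]]]'

```text
time: 1.6
tool_pos: [445.9, -16.6, 160.5]
tcp_rot: [180.0, 0.0, -17.5]
ft_force: [-0.4, 0.1, -0.1]
finger_gap: 70.2
grip_force: 0.0
```

```bash
cat >> h.py <<'E'
def wrist(name):
    s=r.sense();T=toolT(s);p,d=r.snapshot("wrist");cv2.imwrite(f"pics/{name}.png",p)
    c=cloud("wrist",d,T);return s,p,c,T
mr=lambda q:cv2.minAreaRect(np.ascontiguousarray(q[:,:2],dtype=np.float32))
E
python3 - <<'E'
from h import *
s,p,c,T=wrist("w1")
print(s['tool_pos'],s['tcp_rot'])
m=blue(p,(0,0,640,400));n,l,st,ce=cv2.connectedComponentsWithStats(m);print(m.sum()//255)
ys,xs=np.nonzero(m);q=plane("wrist",np.c_[xs,ys],54,T);print('caps',mr(q),np.median(c[ys,xs,2]))
q=c[(c[...,2]>38)&(c[...,2]<70)];q=q[(abs(q[:,0]-513)<90)&(abs(q[:,1]+35)<90)];print(len(q),np.median(q[:,2]),mr(q))
E
```

```text
[445.92625659 -16.56626267 160.52068395] [ 1.79974190e+02  9.77373552e-03 -1.75298286e+01]
8546
caps ((495.0145263671875, 98.10205841064453), (96.30068969726562, 377.07061767578125), 8.35484504699707) 54.470386674106436
21830 45.323428937129535 ((514.3899536132812, -31.95459747314453), (128.6056365966797, 85.23147583007812), 72.36934661865234)
```

View pics/w1.png

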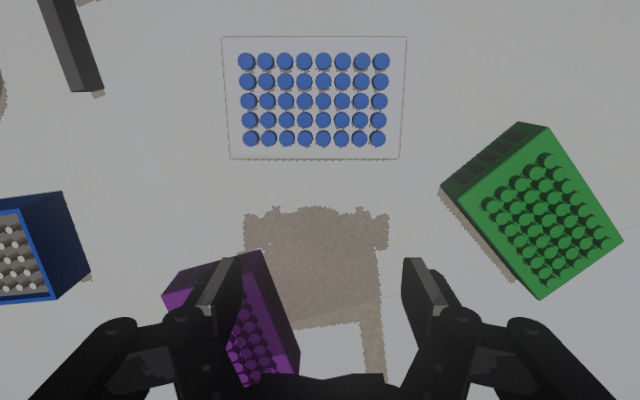

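```bash
python3 - <<'E'
from h import *
c=cloud("top",np.load("top0.npy"));h=cv2.cvtColor(cv2.imread("pics/top0.png"),cv2.COLOR_BGR2HSV)
for n,lo,hi in(("purple",(135,80,40),(165,255,255)),("green",(50,80,40),(80,255,255))):
    q=c[(cv2.inRange(h,lo,hi)>0)&(c[...,2]>25)];print(n,cv2.boxPoints(mr(q)).round(),np.percentile(q[:,2],[50,99]))
E
```

```text
purple [[271. -11.]
 [416. -12.]
 [417. 142.]
 [272. 144.]] [46.19126123 58.2398307 ]
green [[ 273. -203.]
 [ 377. -281.]
 [ 520.  -91.]
 [ 416.  -12.]] [46.47986565 58.14316661]
```

The wrist view shows the rack square to the hand at (222–406, 37–158), with no object under the fingers: purple at (230,310) stops short of x≈400 mm. I'm descending.

jog_arm --rows '[[[0,-4,50],[0,0,0]],[[0,-4,100],[0,0,0]],[[0,-4,135],[0,0,0]],[[0,-4,150],[0,0,0]],[[0,-4,150],[0,0,0]]]'

```text
time: 2.15
tool_pos: [444.6, -12.7, 7.9]
tcp_rot: [179.9, 0.3, -17.6]
ft_force: [-0.5, 0.4, -0.2]
finger_gap: 70.0
grip_force: 0.0
```

jog_arm --rows '[[[6,0,0],[0,0,0]],[[12,0,0],[0,0,0]],[[18,0,0],[0,0,0]],[[24,0,0],[0,0,-0.02]],[[30,0,0],[0,0,-0.04]],[[36,-0.5,0],[0,0,-0.06]],[[42,-0.8,0],[0,0,-0.08]],[[48,-1.3,0],[0,0,-0.1]],[[54,-2,0],[0,0,-0.12]],[[58,-2.5,0],[0,0,-0.13]]]'

```text
time: 3.15
tool_pos: [504.1, -27.0, 10.5]
tcp_rot: [-180.0, -0.0, -10.0]
ft_force: [-3.3, -0.5, 1.6]
finger_gap: 70.0
grip_force: 1.5
```

```bash
cat >> h.py <<'E'
def look(tag,box=None):
    p,d=r.snapshot("top");cv2.imwrite(f"pics/{tag}.png",p);c=cloud("top",d)
    m=blue(p,(262,140,390,250));m=cv2.morphologyEx(m,cv2.MORPH_OPEN,np.ones((2,2),np.uint8));ys,xs=np.nonzero(m);q=plane("top",np.c_[xs,ys],53)
    b=mr(q);print('top caps',len(q),b)
    return p,c
def rel(xy,yaw,o=(646.2,123.0),ryaw=-5.64):
    a=np.radians(ryaw);d=np.array(xy)-o;print('in reader',(d@np.array([np.cos(a),np.sin(a)])).round(1),(d@np.array([-np.sin(a),np.cos(a)])).round(1),round(yaw-ryaw,2))
def wlook(tag):
    s,p,c,T=wrist(tag);print(s['tool_pos'].round(1) if hasattr(s['tool_pos'],'round') else s['tool_pos'],s['tcp_rot'],s['ft_force'])
    m=blue(p,(0,0,640,400));n,l,st,_=cv2.connectedComponentsWithStats(cv2.dilate(m,np.ones((17,17))));
    return s,p,c,T,m
E
python3 - <<'E'
from h import *
look("t2");s,p,c,T,m=wlook("w2")
z=c[...,2];rm=((z>40)&(z<50)).astype(np.uint8)
i=np.linalg.inv(T)
q=c[(z>40)&(z<62)];q=q[(q[:,0]>s['tool_pos'][0]+5)];t=q@i[:3,:3].T+i[:3,3];k=(t[:,0]>9)&(t[:,0]<120)&(abs(t[:,1])<90);print(len(q),mr(t[k]),mr(q[k]))
E
```

```text
Traceback (most recent call last):
  File "h.py", line 28, in look
    m=blue(p,(262,140,390,250));m=cv2.morphologyEx(m,cv2.MORPH_OPEN,np.ones((2,2),np.uint8));ys,xs=np.nonzero(m);q=plane("top",np.c_[xs,ys],53)
                                                                                                                   ~~~~~^^^^^^^^^^^^^^^^^^^^^^^
  File "h.py", line 9, in plane
    o,d=rays(n,uv,tool);return o+d*((z-o[2])/d[:,2])[:,None]
        ~~~~^^^^^^^^^^^
  File "h.py", line 5, in rays
    q=cv2.undistortPoints(np.float64(uv).reshape(-1,1,2),K,np.array(c['dist_coeffs'])).reshape(-1,2)
      ~~~~~~~~~~~~~~~~~~~^^^^^^^^^^^^^^^^^^^^^^^^^^^^^^^^^^^^^^^^^^^^^^^^^^^^^^^^^^^^^
cv2.error: OpenCV(4.12.0) /io/opencv/modules/calib3d/src/undistort.dispatch.cpp:347: error: (-215:Assertion failed) CV_IS_MAT(_src) && CV_IS_MAT(_dst) && (_src->rows == 1 || _src->cols == 1) && (_dst->rows == 1 || _dst->cols == 1) && _src->cols + _src->rows - 1 == _dst->rows + _dst->cols - 1 && (CV_MAT_TYPE(_src->type) == CV_32FC2 || CV_MAT_TYPE(_src->type) == CV_64FC2) && (CV_MAT_TYPE(_dst->type) == CV_32FC2 || CV_MAT_TYPE(_dst->type) == CV_64FC2) in function 'cvUndistortPointsInternal'
```

```bash
python3 - <<'E'
from h import *
s,p,c,T,m=wlook("w2")
z=c[...,2];i=np.linalg.inv(T);t=c@i[:3,:3].T+i[:3,3]
k=(z>40)&(z<62)&(t[...,0]>13)&(t[...,0]<125)&(abs(t[...,1])<90)
print(k.sum(),mr(t[k]),mr(c[k]))
# reader top in wrist
k=(z>33)&(z<42)&(c[...,0]>640);print('reader',k.sum(), mr(c[k]) if k.sum()>50 else '')
E
```

```text
[504.6 -27.1  10.7] [-1.79995962e+02 -4.89067022e-02 -9.95305906e+00] [-0.51689903  0.3221565   0.4463586 ]
102991 ((55.155250549316406, -0.695281982421875), (128.3968963623047, 84.62261962890625), 89.8402099609375) ((558.9790649414062, -35.947410583496094), (128.39700317382812, 84.62493133544922), 80.20658874511719)
reader 0
```

View pics/w2.png

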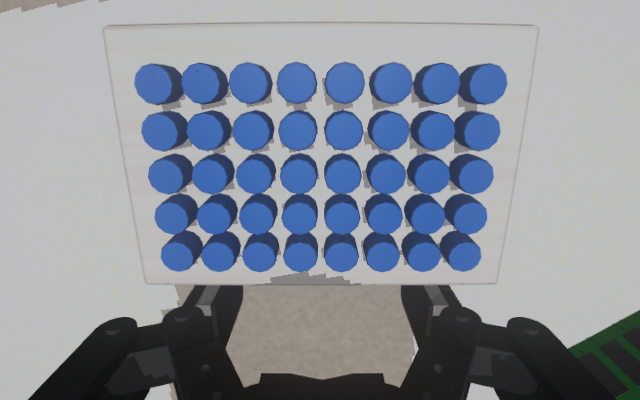

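The wrist view shows the rack square in the fingers, with its near edge at row 283, columns 145–500. Rack yaw is -9.8° and it is centred 55 mm ahead of the TCP. I'm continuing the push towards the reader.

jog_arm --rows '[[[4,0,0],[0,0,-0.015]],[[9,0,0],[0,0,-0.03]],[[14,-0.3,0],[0,0,-0.045]],[[19,-0.6,0],[0,0,-0.06]],[[22,-0.8,0],[0,0,-0.07]],[[25,-1,0],[0,0,-0.076]],[[25,-1,0],[0,0,-0.076]]]'

```text
time: 3.95
tool_pos: [528.9, -30.3, 10.7]
tcp_rot: [-180.0, -0.0, -5.7]
ft_force: [-0.1, 0.0, 0.8]
finger_gap: 70.2
grip_force: 0.0
```

```bash
cat >> h.py <<'E'
def rack(tag,lo=13):
    s,p,c,T,m=wlook(tag);z=c[...,2];i=np.linalg.inv(T);t=c@i[:3,:3].T+i[:3,3]
    k=(z>40.5)&(z<62)&(t[...,0]>lo)&(t[...,0]<160)&(abs(t[...,1])<90)
    a=mr(t[k]);b=mr(c[k]);print(k.sum(),'tool',a,'world',b)
    print(c[5:400:30,320].round(0).tolist());return s,p,c,T
E
python3 - <<'E'
from h import *
s,p,c,T=rack("w3")
E
```

```text
[528.9 -30.3  10.7] [-1.79997818e+02 -4.80543608e-02 -5.67020381e+00] [-0.0956687   0.00923876  0.78491288]
103056 tool ((55.365604400634766, -0.3364410400390625), (128.6273956298828, 84.81037139892578), 89.94029235839844) world ((584.031005859375, -35.47998809814453), (128.61436462402344, 84.82195281982422), 84.39990997314453)
[[632.0, -40.0, 36.0], [622.0, -39.0, 44.0], [614.0, -38.0, 46.0], [606.0, -37.0, 45.0], [597.0, -36.0, 45.0], [587.0, -35.0, 44.0], [578.0, -34.0, 44.0], [568.0, -33.0, 45.0], [557.0, -32.0, 45.0], [545.0, -31.0, 45.0], [502.0, -27.0, -0.0], [483.0, -25.0, 0.0], [463.0, -23.0, 0.0], [541.0, -31.0, 91.0]]
```

The rack is about 3 mm short of the long face and square (84.4° against 84.4°). Next I back off, rise and swing round to its right short face.

jog_arm --rows '[[[-15,0,0],[0,0,0]],[[-30,0,0],[0,0,0]],[[-30,0,-50],[0,0,0]],[[-30,0,-100],[0,0,0]],[[56,89,-110],[0,0,-1.571]],[[56,89,-110],[0,0,-1.571]],[[56,89,-110],[0,0,-1.571]],[[56,89,-110],[0,0,-1.571]],[[56,89,-110],[0,0,-1.571]],[[56,89,-110],[0,0,-1.571]]]'

```text
time: 5.0
tool_pos: [575.5, -124.8, 120.7]
tcp_rot: [180.0, -0.0, 46.2]
ft_force: [-0.3, -0.2, -0.3]
finger_gap: 70.0
grip_force: 0.0
```

jog_arm --rows '[[[0,0,0],[0,0,-0.6]],[[0,0,0],[0,0,-0.6]],[[0,0,0],[0,0,-0.6]],[[0,0,0],[0,0,-0.6]],[[0,0,0],[0,0,-0.6]]]' --grip 40

```text
time: 5.5
tool_pos: [575.4, -124.4, 120.8]
tcp_rot: [180.0, 0.0, 80.4]
ft_force: [-0.1, 0.1, -1.0]
finger_gap: 39.9
grip_force: 0.0
```

jog_arm --rows '[[[0,0,0],[0,0,-0.07]],[[0,0,0],[0,0,-0.07]]]'

```text
time: 5.7
tool_pos: [575.3, -124.4, 120.7]
tcp_rot: [180.0, 0.0, 84.1]
ft_force: [-0.6, -0.1, 0.7]
finger_gap: 40.4
grip_force: 0.0
```

```bash
python3 - <<'E'
from h import *
s,p,c,T=rack("w4",-40)
z=c[...,2];k=(z>34)&(z<41)&(c[...,0]>635);print('reader px',k.sum(),mr(c[k]) if k.sum()>9 else '')
E
```

```text
[ 575.3 -124.4  120.7] [1.79969047e+02 2.92369769e-03 8.40881099e+01] [-0.58825909 -0.08186928  0.73310673]
24686 tool ((76.31954956054688, 22.512737274169922), (134.97914123535156, 100.95494079589844), 89.5096206665039) world ((605.6153564453125, -50.84538650512695), (100.95500946044922, 134.97906494140625), 84.57841491699219)
[[587.0, -4.0, 54.0], [586.0, -19.0, 54.0], [584.0, -34.0, 50.0], [583.0, -50.0, 55.0], [581.0, -67.0, 53.0], [579.0, -85.0, 54.0], [575.0, -119.0, 0.0], [572.0, -144.0, -0.0], [570.0, -171.0, -1.0], [567.0, -199.0, -1.0], [564.0, -227.0, 1.0], [560.0, -261.0, -1.0], [557.0, -294.0, 1.0], [576.0, -114.0, 200.0]]
reader px 13914 ((671.3766479492188, -101.31784057617188), (191.9318389892578, 89.17122650146484), 85.0821762084961)
```

View pics/w4.png

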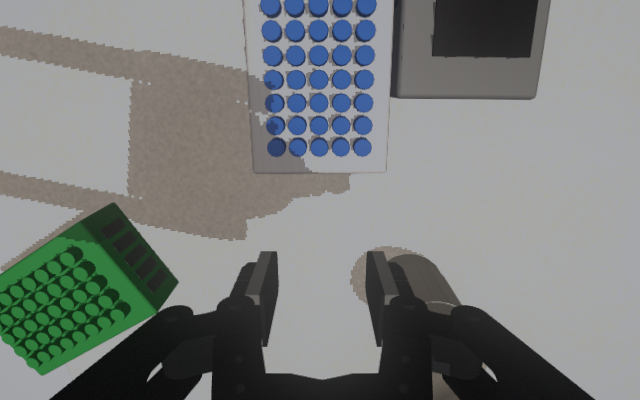

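The wrist view shows the rack's right face edge at row 172, columns 253–387. The reader is next to it at (395–550, 0–98). The bottle stands partly behind the right finger, around (420,290). I'm checking the bottle clearance before going down.

```bash
python3 - <<'E'
from h import *
s=r.sense();T=toolT(s);i=np.linalg.inv(T)
c=cloud("top",np.load("top0.npy"))
q=c[125:190,385:450].reshape(-1,3)
for lo,hi in((15,60),(60,100),(100,125),(125,165)):
    k=q[(q[:,2]>lo)&(q[:,2]<hi)]
    if len(k)>3:
        ctr,rad=cv2.minEnclosingCircle(np.float32(k[:,:2]));t=k@i[:3,:3].T+i[:3,3];print(lo,len(k),ctr,rad,'tool x',t[:,0].max(),'tool y',t[:,1].min())
d=[(618,-218,0)]
p,dd=r.snapshot("wrist");w=cloud("wrist",dd,T);t=w@i[:3,:3].T+i[:3,3]
for lo,hi in((12,45),(45,80),(80,110)):
    k=(w[...,2]>lo)&(w[...,2]<hi)&(t[...,0]<5)&(t[...,1]>20)&(w[...,0]>585)
    if k.sum()>5: print('wrist',lo,k.sum(),'tool x max',np.percentile(t[k][:,0],99),'y min',np.percentile(t[k][:,1],1))
k=(w[...,2]>41)&(w[...,2]<48)&(t[...,0]>5)&(t[...,1]<45);print('rack near edge tool x',np.percentile(t[k][:,0],.5),'y range',np.percentile(t[k][:,1],[.5,99.5]))
k=(w[...,2]>34)&(w[...,2]<41)&(t[...,1]>48)&(t[...,0]>40);print('reader face tool y',np.percentile(t[k][:,1],.5))
E
```

```text
15 133 (633.5623779296875, -211.39004516601562) 29.406383514404297 tool x -54.35951016530976 tool y 41.74923106540541
60 255 (637.4636840820312, -215.76124572753906) 29.97361183166504 tool x -54.862589708234424 tool y 41.805135867516015
100 288 (637.9006958007812, -217.11334228515625) 26.771068572998047 tool x -59.48040818475489 tool y 47.767498531554565
125 175 (637.818359375, -215.729248046875) 13.769190788269043 tool x -70.65984014626261 tool y 58.07659143773287
wrist 12 792 tool x max -51.460978453014256 y min 61.701197170411554
wrist 45 1051 tool x max -51.24253714902501 y min 63.02204239324095
wrist 80 78 tool x max -51.6519151658258 y min 68.81556334269918
rack near edge tool x 26.403034735424736 y range [-44.1142178  41.1232431]
reader face tool y 48.403578340678536
```

Clear: the bottle is more than 50 mm behind the tool and the body reaches about 40 mm. Descending.

jog_arm --rows '[[[1,-1,40],[0,0,0]],[[1,-1,80],[0,0,0]],[[1,-1,105],[0,0,0]],[[1,-1,110],[0,0,0]],[[1,-1,110],[0,0,0]]]'

```text
time: 6.3
tool_pos: [573.6, -123.1, 9.9]
tcp_rot: [-179.9, -0.0, 84.2]
ft_force: [0.2, -0.5, 0.4]
finger_gap: 40.4
grip_force: 0.0
```

jog_arm --rows '[[[6,0,0],[0,0,0]],[[12,0,0],[0,0,0]],[[17,0,0],[0,0,0]],[[24,0,0],[0,0,0]],[[31,0,0],[0,0,0]],[[38,0,0],[0,0,0]],[[45,0,0],[0,0,0]],[[52,0,0],[0,0,0]],[[60,0,0],[0,0,0]],[[64,0,0],[0,0,0]]]'

```text
time: 7.3
tool_pos: [580.6, -58.7, 10.4]
tcp_rot: [-180.0, -0.0, 84.3]
ft_force: [-0.1, -2.7, 0.7]
finger_gap: 40.2
grip_force: 1.5
```

```bash
cat >> h.py <<'E'
def near(tag):
    s=r.sense();T=toolT(s);i=np.linalg.inv(T);p,dd=r.snapshot("wrist");cv2.imwrite(f"pics/{tag}.png",p);w=cloud("wrist",dd,T);t=w@i[:3,:3].T+i[:3,3]
    z=w[...,2];k=(z>41.5)&(z<48)&(t[...,0]>5)&(t[...,0]<150)&(abs(t[...,1])<55)
    h=lambda a,b:np.polyfit(*a,1)
    q=t[k]
    def edge(ax,sgn):
        o=1-ax;bins=np.arange(np.percentile(q[:,o],8),np.percentile(q[:,o],92),4);P=[]
        for b in bins:
            e=q[(q[:,o]>=b)&(q[:,o]<b+4)][:,ax]
            if len(e)>10:P.append((b+2,np.percentile(e,99 if sgn>0 else 1)))
        P=np.array(P);f=np.polyfit(P[:,0],P[:,1],1);return np.degrees(np.arctan(f[0])).round(2),np.median(P[:,1]).round(1)
    print('tool',np.round(s['tool_pos'],1),np.round(s['tcp_rot'],1),'ft',np.round(s['ft_force'],1))
    for n,a,g in(('near x',0,-1),('far x',0,1),('left y',1,-1),('right y',1,1)):print(n,edge(a,g))
    for nm,k in(('reader',(z>34)&(z<40.5)&(t[...,1]>40)&(t[...,0]>20)),('stop',(z>24)&(z<31)&(t[...,0]>100)&(abs(t[...,1])<45))):
        if k.sum()>30:print(nm,k.sum(),'x',np.percentile(t[k][:,0],[1,99]).round(1),'y',np.percentile(t[k][:,1],[1,99]).round(1))
E
python3 -c "
from h import *
near('w5')"
```

```text
tool [580.6 -58.7  10.4] [-180.    -0.    84.3] ft [-0.1 -2.7  0.7]
near x (np.float64(0.24), np.float64(12.2))
far x (np.float64(-0.14), np.float64(102.3))
left y (np.float64(-0.05), np.float64(-43.4))
right y (np.float64(0.15), np.float64(40.5))
reader 44332 x [ 21.  104.3] y [ 48.4 113.8]
```

View pics/w5.png

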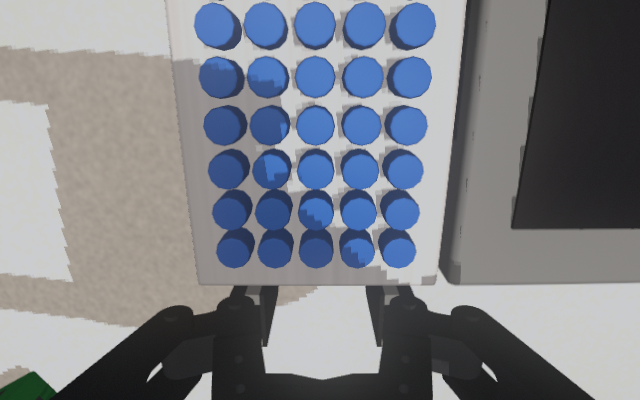

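The wrist view shows the rack still square on the fingers: near edge at row 285, columns 198–437. There is a gap of about 5 mm to the reader, whose face is around column 445. About 47 mm remains to the stop, so I continue.

jog_arm --rows '[[[5,0,0],[0,0,0]],[[12,0,0],[0,0,0]],[[19,0,0],[0,0,0]],[[26,0,0],[0,0,0]],[[32,0,0],[0,0,0]],[[37,0,0],[0,0,0]],[[40,0,0],[0,0,0]],[[42,0,0],[0,0,0]],[[43,0,0],[0,0,0]]]'

```text
time: 8.25
tool_pos: [584.9, -16.7, 10.5]
tcp_rot: [-180.0, 0.0, 84.3]
ft_force: [-0.2, -0.9, -1.2]
finger_gap: 40.0
grip_force: 0.8
```

jog_arm --rows '[[[0.7,0,0],[0,0,0]],[[1.4,0,0],[0,0,0]],[[2,0,0],[0,0,0]]]'

```text
time: 8.55
tool_pos: [585.1, -15.0, 10.6]
tcp_rot: [-180.0, 0.0, 84.3]
ft_force: [1.1, -2.2, -0.3]
finger_gap: 39.8
grip_force: 0.8
```

```bash
python3 -c "
from h import *
near('w6')"
```

```text
tool [585.1 -15.   10.6] [-180.     0.    84.3] ft [ 1.1 -2.2 -0.3]
near x (np.float64(0.27), np.float64(12.0))
far x (np.float64(-0.08), np.float64(102.3))
left y (np.float64(-0.08), np.float64(-43.4))
right y (np.float64(0.19), np.float64(40.5))
reader 44768 x [ 21.  104.3] y [ 48.2 113.3]
```

jog_arm --rows '[[[0.6,0,0],[0,0,0]],[[1.2,0,0],[0,0,0]]]'

```text
time: 8.8
tool_pos: [585.3, -13.7, 10.6]
tcp_rot: [180.0, -0.0, 84.3]
ft_force: [0.3, -2.0, -0.7]
finger_gap: 39.9
grip_force: 0.8
```

jog_arm --rows '[[[0.5,0,0],[0,0,0]],[[1,0,0],[0,0,0]]]'

```text
time: 9.0
tool_pos: [585.4, -12.6, 10.6]
tcp_rot: [180.0, -0.0, 84.3]
ft_force: [-0.6, -1.3, -0.9]
finger_gap: 39.9
grip_force: 0.8
```

jog_arm --rows '[[[0.4,0,0],[0,0,0]],[[0.8,0,0],[0,0,0]]]'

```text
time: 9.2
tool_pos: [585.5, -11.8, 10.6]
tcp_rot: [180.0, -0.0, 84.3]
ft_force: [0.8, -1.2, -1.2]
finger_gap: 40.0
grip_force: 0.8
```

jog_arm --rows '[[[0.4,0,0],[0,0,0]],[[0.8,0,0],[0,0,0]]]'

```text
time: 9.4
tool_pos: [585.5, -11.0, 10.5]
tcp_rot: [-180.0, -0.0, 84.3]
ft_force: [-0.8, -1.6, -1.2]
finger_gap: 39.9
grip_force: 0.8
```

jog_arm --rows '[[[0.4,0,0],[0,0,0]],[[0.8,0,0],[0,0,0]]]'

```text
time: 9.6
tool_pos: [585.6, -10.3, 10.6]
tcp_rot: [180.0, 0.0, 84.3]
ft_force: [-1.1, -2.1, -1.5]
finger_gap: 40.3
grip_force: 0.8
```

```bash
python3 - <<'E'
from h import *
p,d=r.snapshot("side");cv2.imwrite("pics/s7.png",p);print(r.sense()['ft_force'])
cv2.imwrite("pics/s7c.png",cv2.resize(p[150:300,220:390],None,fx=4,fy=4,interpolation=cv2.INTER_CUBIC)[:600])
E
```

```text
[-1.38219498 -1.65208016 -0.75486738]
```

View pics/s7c.png

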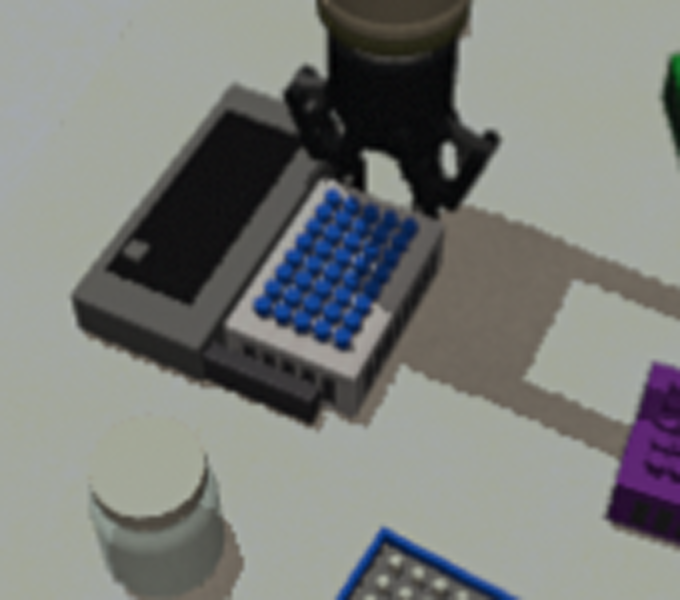

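The side crop shows the rack close to both faces, with its stop side at about (290,370) and its reader side at about (240,290). No contact force yet, so I creep on.

jog_arm --rows '[[[0.5,0,0],[0,0,0]],[[1,0,0],[0,0,0]]]'

```text
time: 9.85
tool_pos: [585.7, -9.3, 10.6]
tcp_rot: [180.0, 0.0, 84.3]
ft_force: [-0.8, -1.7, -1.2]
finger_gap: 39.8
grip_force: 0.9
```

jog_arm --rows '[[[0.5,0,0],[0,0,0]],[[1,0,0],[0,0,0]]]'

```text
time: 10.05
tool_pos: [585.8, -8.3, 10.6]
tcp_rot: [180.0, 0.0, 84.3]
ft_force: [0.4, -1.8, -1.4]
finger_gap: 39.3
grip_force: 0.9
```

jog_arm --rows '[[[0.4,0,0],[0,0,0]],[[0.8,0,0],[0,0,0]]]'

```text
time: 10.25
tool_pos: [585.9, -7.5, 10.6]
tcp_rot: [180.0, 0.0, 84.3]
ft_force: [-0.6, -1.6, -0.8]
finger_gap: 39.9
grip_force: 0.9
```

jog_arm --rows '[[[0.4,0,0],[0,0,0]],[[0.8,0,0],[0,0,0]]]'

```text
time: 10.45
tool_pos: [585.9, -7.2, 10.6]
tcp_rot: [-180.0, 0.0, 84.3]
ft_force: [-1.2, -6.5, 0.4]
finger_gap: 40.2
grip_force: 3.2
```

jog_arm --rows '[[[0.4,0,0],[0,0,0]],[[0.8,0,0],[0,0,0]]]'

```text
time: 10.65
tool_pos: [585.8, -7.2, 10.6]
tcp_rot: [-180.0, 0.1, 84.3]
ft_force: [-2.1, -10.0, 0.7]
finger_gap: 39.3
grip_force: 5.1
```

```bash
python3 - <<'E'
from h import *
near("w8")
p,d=r.snapshot("side");c=cloud("side",d)
a=np.radians(-5.64);R=np.array([[np.cos(a),np.sin(a)],[-np.sin(a),np.cos(a)]])
q=(c[...,:2]-[646.2,123])@R.T;z=c[...,2]
box=np.zeros((400,640),bool);box[170:260,235:350]=1
for nm,k in(('rack',(z>41)&(z<49)&(q[...,0]<-6)&(q[...,0]>-75)&(q[...,1]>-60)),('stop',(z>25)&(z<31)&(q[...,0]<-10)&(q[...,0]>-68)&(q[...,1]>-8)),('rack x',(z>41.5)&(z<49)&(q[...,1]<-20)&(q[...,1]>-110)),('reader x',(z>34)&(z<41)&(q[...,1]<-20)&(q[...,1]>-110)&(q[...,0]>-12))):
    k&=box;print(nm,k.sum(),'x',np.percentile(q[k][:,0],[1,99]).round(1),'y',np.percentile(q[k][:,1],[1,99]).round(1))
E
```

```text
tool [585.8  -7.2  10.6] [-1.80e+02  1.00e-01  8.43e+01] ft [ -2.1 -10.    0.7]
near x (np.float64(0.31), np.float64(12.0))
far x (np.float64(-0.07), np.float64(102.3))
left y (np.float64(-0.01), np.float64(-43.4))
right y (np.float64(0.15), np.float64(40.5))
reader 44704 x [ 21.  104.3] y [ 48.2 113.3]
rack 334 x [-73.7  -6.6] y [-58.6   4.8]
stop 120 x [-67.5 -11. ] y [ 3.5 17.6]
rack x 456 x [-91.3  -6.5] y [-108.6  -21.2]
reader x 988 x [ 1.4 88.9] y [-108.6  -20.8]
```

Contact with the stop: force rose to 10 N. Now I retreat and go round to the near face for the last few millimetres to the reader.

jog_arm --rows '[[[-10,0,0],[0,0,0]],[[-20,0,0],[0,0,0]],[[-20,0,-50],[0,0,0]],[[-20,0,-100],[0,0,0]],[[76,-72,-110],[0,0,1.571]],[[76,-72,-110],[0,0,1.571]],[[76,-72,-110],[0,0,1.571]],[[76,-72,-110],[0,0,1.571]],[[76,-72,-110],[0,0,1.571]],[[76,-72,-110],[0,0,1.571]]]'

```text
time: 11.75
tool_pos: [522.0, 77.0, 120.8]
tcp_rot: [-180.0, -0.0, 32.7]
ft_force: [-0.3, -0.4, 0.1]
finger_gap: 39.9
grip_force: 0.0
```

jog_arm --rows '[[[0,0,0],[0,0,0.67]],[[0,0,0],[0,0,0.67]],[[0,0,0],[0,0,0.67]],[[0,0,0],[0,0,0.67]],[[0,0,0],[0,0,0.67]],[[0,0,0],[0,0,0.67]]]' --grip 70

```text
time: 12.35
tool_pos: [522.1, 76.6, 120.7]
tcp_rot: [-180.0, -0.0, -5.5]
ft_force: [-0.1, -0.7, 0.3]
finger_gap: 70.3
grip_force: 0.0
```

```bash
cat >> h.py <<'E'
def over():
    s=r.sense();T=toolT(s);i=np.linalg.inv(T);p,dd=r.snapshot("wrist");cv2.imwrite("pics/over.png",p);w=cloud("wrist",dd,T);t=w@i[:3,:3].T+i[:3,3];z=w[...,2]
    print('tool',np.round(s['tool_pos'],1),np.round(s['tcp_rot'],1))
    f=lambda q:(np.percentile(q[:,0],[.5,99.5]).round(1),np.percentile(q[:,1],[.5,99.5]).round(1))
    k=(z>42)&(z<60)&(t[...,0]>10)&(t[...,0]<140)&(abs(t[...,1])<90);print('rack',f(t[k]),mr(t[k]))
    k=(z>34)&(z<41)&(t[...,0]>90)&(abs(t[...,1])<55)
    if k.sum()>20:print('reader',k.sum(),f(t[k]))
    k=(z>25)&(z<30.5)&(t[...,1]<-50)&(t[...,1]>-100)&(t[...,0]>20)&(t[...,0]<130)
    if k.sum()>20:print('stop',k.sum(),f(t[k]))
E
python3 -c "
from h import *
over()"
```

```text
tool [522.1  76.6 120.7] [-180.    -0.    -5.5]
rack (array([ 28.6, 112.9]), array([-60.7,  65. ])) ((70.58387756347656, 2.207172393798828), (86.13941955566406, 128.7053985595703), 0.40640801191329956)
reader 2955 (array([119.6, 127.6]), array([-54.3,  54.4]))
stop 1480 (array([ 48.9, 120.7]), array([-73.7, -52.7]))
```

jog_arm --rows '[[[0,3,40],[0,0,0]],[[0,3,80],[0,0,0]],[[0,3,105],[0,0,0]],[[0,3,110],[0,0,0]],[[0,3,110],[0,0,0]]]'

```text
time: 12.9
tool_pos: [521.1, 73.8, 10.0]
tcp_rot: [180.0, 0.1, -5.3]
ft_force: [-0.0, 0.2, 0.8]
finger_gap: 70.0
grip_force: 0.0
```

jog_arm --rows '[[[5,0,0],[0,0,0]],[[10,0,0],[0,0,0]],[[13,0,0],[0,0,0]],[[15,0,0],[0,0,0]],[[17,0,0],[0,0,0]],[[18,0,0],[0,0,0]],[[19,0,0],[0,0,0]]]'

```text
time: 13.6
tool_pos: [540.2, 72.1, 10.4]
tcp_rot: [180.0, 0.1, -5.4]
ft_force: [-4.0, -0.6, 2.1]
finger_gap: 70.1
grip_force: 1.8
```

jog_arm --rows '[[[0.5,0,0],[0,0,0]],[[1,0,0],[0,0,0]]]'

```text
time: 13.8
tool_pos: [541.4, 72.0, 10.4]
tcp_rot: [180.0, 0.0, -5.4]
ft_force: [-2.9, 0.1, 0.2]
finger_gap: 70.2
grip_force: 1.5
```

jog_arm --rows '[[[0.5,0,0],[0,0,0]],[[1,0,0],[0,0,0]]]'

```text
time: 14.0
tool_pos: [542.6, 71.9, 10.4]
tcp_rot: [180.0, 0.0, -5.4]
ft_force: [-2.6, -0.4, -0.6]
finger_gap: 70.0
grip_force: 1.1
```

jog_arm --rows '[[[0.4,0,0],[0,0,0]],[[0.8,0,0],[0,0,0]]]'

```text
time: 14.2
tool_pos: [543.4, 71.9, 10.4]
tcp_rot: [-180.0, 0.0, -5.4]
ft_force: [-2.0, -0.6, -0.2]
finger_gap: 69.9
grip_force: 0.9
```

jog_arm --rows '[[[0.4,0,0],[0,0,0]],[[0.8,0,0],[0,0,0]]]'

```text
time: 14.4
tool_pos: [544.0, 71.8, 10.4]
tcp_rot: [-180.0, 0.0, -5.4]
ft_force: [-3.6, 0.5, 0.7]
finger_gap: 69.6
grip_force: 2.2
```

jog_arm --rows '[[[0.4,0,0],[0,0,0]],[[0.8,0,0],[0,0,0]]]'

```text
time: 14.6
tool_pos: [544.0, 71.9, 10.4]
tcp_rot: [180.0, 0.1, -5.4]
ft_force: [-8.4, 0.8, 4.6]
finger_gap: 70.4
grip_force: 4.6
```

Contact with the reader face as well. One more small nudge to seat it, then I withdraw and check.

jog_arm --rows '[[[0.5,0,0],[0,0,0]],[[1,0,0],[0,0,0]]]'

```text
time: 14.8
tool_pos: [544.1, 71.9, 10.4]
tcp_rot: [180.0, 0.2, -5.4]
ft_force: [-15.8, 2.1, 10.4]
finger_gap: 70.0
grip_force: 7.7
```

jog_arm --rows '[[[-10,0,0],[0,0,0]],[[-22,0,0],[0,0,0]],[[-22,0,-40],[0,0,0]],[[-22,0,-85],[0,0,0]],[[-22,0,-110],[0,0,0]],[[-22,0,-110],[0,0,0]]]'

```text
time: 15.4
tool_pos: [528.1, 74.0, 126.5]
tcp_rot: [-179.9, -0.6, -5.4]
ft_force: [0.7, 1.2, 0.3]
finger_gap: 70.1
grip_force: 0.0
```

```bash
python3 -c "
from h import *
over()"
```

```text
tool [528.1  74.  126.5] [-179.9   -0.6   -5.4]
rack (array([ 27.7, 112.1]), array([-62.4,  63.4])) ((69.71453094482422, 0.4877777099609375), (86.14472198486328, 128.58624267578125), 0.14546988904476166)
reader 5141 (array([113.6, 129.1]), array([-54.4,  54.4]))
stop 1300 (array([ 41.1, 113.1]), array([-75.6, -67.5]))
```

View pics/over.png

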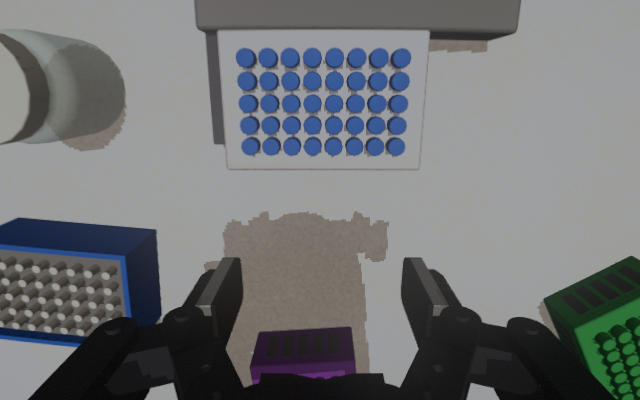

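The wrist view shows the rack flush under the reader's face (row 30, columns 217–430) and against the stop (columns 207–222). It measures within about 1 mm on both sides and square. Taking the hand away and handing in.

jog_arm --rows '[[[-40,0,-40],[0,0,0]],[[-60,0,-80],[0,0,0]],[[-60,0,-80],[0,0,0]],[[-60,0,-80],[0,0,0]]]'

```text
time: 15.85
tool_pos: [464.7, 79.5, 201.0]
tcp_rot: [-180.0, -0.1, -5.4]
ft_force: [0.2, -0.6, -0.7]
finger_gap: 70.1
grip_force: 0.0
```

```bash
python3 -c "
from bench import r
print(r.hand_in())"
```

```text
the job is handed in; nothing more can be done
None
```

The rack sits in the reader's corner, within about 1 mm of the long face and the side stop and square to within about 0.2° by the last wrist-camera measurement; the hand is clear and the job was handed in at about 16 s, with no verdict returned.

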